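# Press a glued heel block in the shoemaker's bench press

## Task

First set the glued heel block, brown side up, flat and centred on the round steel anvil of the green bench press and let go of it. Then flip the red safety catch fully over, pull the press lever by its black handle all the way down to its stop so that the orange pad squeezes the heel, and finish while still holding the handle down: do not let go. Leave the hammer, the glue jar and the staple gun where they are.

Things in the scene. Friction and masses are not known exactly. Their poses are not given: they have to be found in the camera images.
- heel: Loose D-shaped heel block, 61 long (x) x 54 wide (y) x 22 mm thick, 0.06 to 0.13 kg: lower 10 mm black rubber, upper 12 mm brown. Starts flat on the bench to the robot's right. Origin at the centre of its underside, z up; straight edge at x = -31 mm, round end at +x; sides y = +-27 mm are parallel from x = -31 to +3 mm.
- press: Green press fixed to the bench. Origin on the bench below the anvil's centre, z up, -x its front (to the robot, +-0.3 rad). Base plate x -55 to 160, y -77 to 113 mm, 20 mm thick. Lever cheeks x 82 to 128, y +-27 mm, 105 mm high; catch post x 63 to 87, y 84 to 106 mm, 152 mm high. The lever swings in the press's x-z plane.
- anvil (a point): Centre of the top of the round steel anvil, 72 mm in diameter, 35 mm above the bench, 15 mm above the base plate. Nothing is above it while the lever is up (pad and arm then stay beyond press x = +75 mm).
- lever (a joint): Lever angle, rad. 0 = up, arm leaning 10 degrees back from vertical (away from the robot); grows as the handle comes forward and down; 1.745 = stop, arm level. A spring returns it to 0. The closed catch blocks it after 0.1 to 0.2 rad. Handle force about 2 N at first, 14 N at the stop with the heel under the pad; the pad meets the heel at about 1.65.
- lever_hinge (a point): Middle of the lever's hinge axis, which is parallel to the press's y; at press (105, 0, 90) mm.
- lever_grip (a point): Middle of the graspable length of the handle (moves with the lever).
- handle: Handle: black round bar, 18 mm diameter, a sleeve that turns freely about its own axis, parallel to the hinge axis and 210 mm from it, out to press -y, free from y = -12 to -98 mm, then a steel end collar (24 mm). Origin at its root, y = 0. The arm is a 16 x 20 mm steel bar. At the stop the handle is 90 mm above the bench, at press x = -105 mm, in front of the base.
- pad: Round orange pad, 44 mm in diameter, on a sprung plunger on the arm, 105 mm from the hinge; it comes down centrally on the anvil. Origin on the arm's axis. It yields up to 14 mm with 6 to 25 N (1.4 N per mm).
- catch (a joint): Angle of the red safety catch, rad. 0 = closed: a bar lies level across the front of the lever's arm and the paddle stands upright. It grows as the paddle is swung over sideways to the press's +y side (away from the arm), which swings the bar up; 1.6 = fully over, paddle lying level. Stays where it is left (about 2 N at the paddle). It starts between 0 and 0.15.
- catch_hinge (a point): On the catch's hinge axis, which is parallel to the press's x, at the paddle; at press (45, 95, 140) mm.
- catch_tab (a point): Point to push or pinch on the red paddle, 40 mm from the hinge axis. The paddle is 24 mm wide (along the hinge axis), 10 mm thick and ends 55 mm from the hinge axis. When closed it is about 180 mm above the bench; when fully over, 140 mm, 40 mm to the +y side of the hinge.
- hammer: Loose shoemaker's hammer lying to the robot's left; leave it alone.
- glue: Loose glue jar with yellow cap, 64 mm in diameter, 85 mm high, standing at the far left; leave it alone. Origin under its centre.
- stapler: Loose steel staple gun, 150 mm long, 110 mm high, standing at the far right beyond the heel; leave it alone. Origin under its centre.
There are look-alikes about, which are no part of the job. There is more than one size of the heel; the one meant has the size given above.

How it is judged:
By the outcome, as a careful person would: the job done as asked, in the order asked, and still so for the second after the job is handed in, while the arm keeps its last pose, push and grip.
It also fails if it takes over 58 s, if anything falls off the work surface, if the arm or the gripper's body presses on something with over 40 N, if the wrist force passes 120 N, or if a joint passes its speed limit or range.

## Robot

A 6-joint arm with a two-finger parallel gripper is mounted at the origin on the work surface. World frame = base frame: x ahead of the robot, y to its left, z up, the work surface at z = 0. Lengths are in m, angles in rad, forces in N, time in s.
With the tool pointing down it reaches from about 0.375 to 0.975 m from the base axis. Payload 3.8 kg.
Tool frame: the origin (TCP) lies midway between the tips of the shut fingers; the grasp point (between the pads) lies 19 mm behind it; z points along the fingers, y is the line along which they close (so a half turn about z gives the same grasp; the last joint's range is limited). The gripper opens to 88 mm and grips with 3 to 60 N. Pads are 18 mm wide; open, the fingers measure 123 mm over their backs; the gripper's body (75 mm by 187 mm) begins 45 mm behind the grasp point.
Start: joints at [-1.172, 0.264, 1.604, -0, 1.274, -0.037], TCP at [0.285, -0.612, 0.239] pointing down, gripper open.
Joint ranges: [-2.63, 2.63], [-0.94, 2.18], [0.31, 2.57], [-1.31, 4.45], [0, 2.66], [-2.55, 2.55]. Speed limits (rad/s): [2.57, 2.57, 3.14, 3.14, 3.14, 3.14].

## Interface

Orientations are given as a rotation vector (axis times angle).
In Python, from cell import manip, inverse_kinematics, cams, order gives the robot as it stands. Calls block until the motion is done:
- manip.move_pose(position, orientation): joint-space move of the TCP to a pose.
- manip.move_linear(position, rate=0.15, rot=None): straight line of the TCP; rot=None keeps the orientation; rate is the mean speed in m/s.
- manip.set_joints(angles): joint-space move.
- manip.set_gripper(opening, force=None): finger opening in m; force is the grip in N (None keeps the last); returns when the fingers have stopped.
- manip.dwell(seconds).
- inverse_kinematics(position, orientation): joint angles nearest the present ones, or None.
- manip.state(): the state.
- cams.capture(name): name is "side" or "top"; returns a dict with "image" (400x640x3 uint8, blue, green, red), "z_map" (400x640 float32, m along the optical axis (not along the pixel's ray), 0 where there is no reading), "intrinsics" (3x3 intrinsics, pixels), "k1" (the pictures are not rectified: a ray, as slopes to the right and down, at radius r is drawn at 1 + k1 r^2 times it, then the intrinsics apply), "position" and "orientation" of the camera in the world. Camera axes: x right, y down, z forward; pixel columns grow to the right and rows downward; lengths in m; the calibration is good to about 2 mm. A picture is of the moment at which its call begins.
A pose or a line that the arm cannot do raises manip.IKError and nothing moves.
- order.close_job(): hands the job in; it is judged then, once.
The state is a dict: "clock": time; "joint_pos": joint angles; "joint_velocities": joint speeds; "tau": joint torques, N m; "tool_pos": TCP position; "tcp_rot": TCP orientation; "contact_force": force on the tool from outside, world axes, zero at the start; "moment": the same for the moment, N m; "gripper_width": finger opening in m; "grasp_force": force on a finger pad.
Only numpy, scipy, OpenCV 4.12 (cv2) and the standard library are available. Lean on these libraries where they do the work, as an engineer would, in place of code of your own. Each camera call takes 0.05 s, during which the arm holds its last target. There are 200 camera calls.

## Working session

There is one attempt and no reset: what is moved stays moved. The work goes in short steps, each a Python script; the robot and the scene stay as the last script left them, time stands still between calls to the robot, and variables do not carry over. Pictures are saved under pics/ and viewed, at most 10 in all, crops included, and the job is handed in when it is done.

```bash
ls; mkdir -p pics; cat > h.py <<'E'
import numpy as np, cv2
from scipy.spatial.transform import Rotation as R
from cell import manip, inverse_kinematics, cams, order
def cap(n):
    c=cams.capture(n); K=c["intrinsics"]; h,w=c["z_map"].shape
    u,v=np.meshgrid(np.arange(w),np.arange(h))
    k=c["k1"]
    xd=(u-K[0][2])/K[0][0]; yd=(v-K[1][2])/K[1][1]
    x,y=xd.copy(),yd.copy()
    for _ in range(20):
        s=1+k*(x*x+y*y); x=xd/s; y=yd/s
    o=np.array(c["orientation"]); M=o if o.shape==(3,3) else R.from_rotvec(o).as_matrix()
    c["ray"]=np.stack([x,y,np.ones_like(x)],-1)@M.T
    c["P"]=np.array(c["position"])+c["ray"]*c["z_map"][...,None]
    c["hsv"]=cv2.cvtColor(c["image"],cv2.COLOR_BGR2HSV)
    return c
def onplane(c,px,z):  # pixels (n,2) -> points at height z
    px=np.round(np.atleast_2d(px)).astype(int); r=c["ray"][px[:,1],px[:,0]]; p=np.array(c["position"])
    return p+r*((z-p[2])/r[:,2])[:,None]
def st():
    s=manip.state(); print(round(s["clock"],2),np.round(s["tool_pos"],4),np.round(s["tcp_rot"],3),"F",np.round(s["contact_force"],1),"w",round(s["gripper_width"],4),"g",round(s["grasp_force"],1),"q",np.round(s["joint_pos"],2)); return s
E
python3 - <<'E'
from h import *
for n in("top","side"):
    c=cap(n); cv2.imwrite(f"pics/{n}0.png",c["image"]); print(n,c["position"],c["orientation"],c["k1"],np.round(c["intrinsics"],1).tolist())
st()
E
```

```text
pics
top [ 0.31964709 -0.04770001  1.44847853] [-2.11109343  2.12229304 -0.18516189] -0.1453499501910349 [[518.6, 0.0, 314.5], [0.0, 518.6, 200.2], [0.0, 0.0, 1.0]]
side [0.39775914 0.80642715 1.11368503] [-0.29143395  2.8646406  -1.10954811] -0.02409731529186447 [[425.1, 0.0, 324.1], [0.0, 425.1, 195.2], [0.0, 0.0, 1.0]]
0.1 [ 0.2847 -0.6113  0.2375] [-3.065e+00 -6.790e-01  1.000e-03] F [-0.1  0.1  0.8] w 0.0882 g 0.0 q [-1.17  0.26  1.61 -0.    1.27 -0.04]
```

View pics/top0.png

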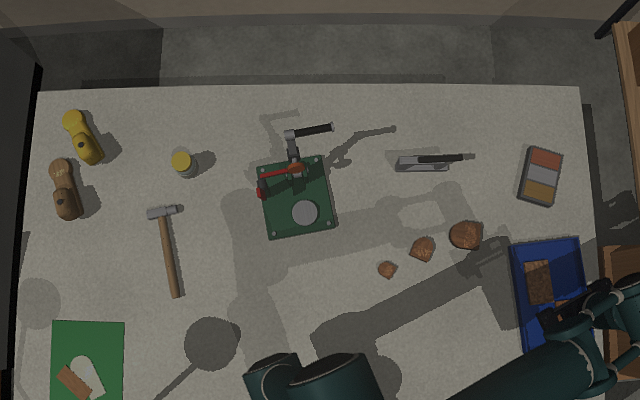

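View pics/side0.png

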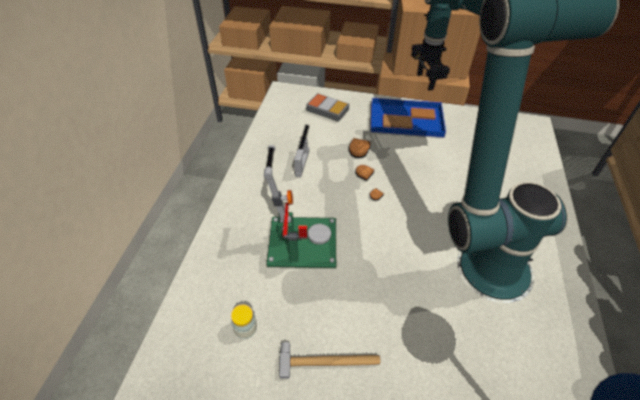

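The top view shows the press at about (298,195) with its anvil at (305,213). Three heels lie at (387,269), (422,249) and (466,235). The red catch bar is near (275,178) and the black handle near (315,130). The side view agrees. Next I measure sizes.

```bash
cat > m.py <<'E'
from h import *
c=cap("top"); H,S,V=cv2.split(c["hsv"]); im=c["image"]; P=c["P"]
m=((H<20)&(S>90)&(V>50)).astype(np.uint8); m[:, :340]=0; m[:,495:]=0; m[:215]=0; m[300:]=0
m=cv2.morphologyEx(m,cv2.MORPH_CLOSE,np.ones((3,3),np.uint8))
cs,_=cv2.findContours(m,cv2.RETR_EXTERNAL,cv2.CHAIN_APPROX_NONE)
for k in cs:
    if cv2.contourArea(k)<60: continue
    mk=np.zeros_like(m); cv2.drawContours(mk,[k],-1,1,-1)
    zz=P[...,2][mk>0]; zt=np.median(zz)
    w=onplane(c,k[:,0,:],zt)[:,:2]
    r=cv2.minAreaRect((w*1000).astype(np.float32))
    print("heel px",k[:,0].mean(0).round(),"ztop",zt.round(4),"rect c,size,ang",np.round(r[0],1),np.round(r[1],1),round(r[2],1),"centroid",(w.mean(0)*1000).round(1))
# green base
g=((H>55)&(H<90)&(S>80)&(V>30)).astype(np.uint8); g[:, :245]=0; g[:,350:]=0; g[:140]=0;g[250:]=0
k=max(cv2.findContours(g,cv2.RETR_EXTERNAL,cv2.CHAIN_APPROX_NONE)[0],key=cv2.contourArea)
w=onplane(c,k[:,0],.02)[:,:2]; r=cv2.minAreaRect((w*1000).astype(np.float32)); print("base",r, "z",np.median(P[...,2][g>0]))
# anvil
a=((S<50)&(V>100)&(P[...,2]>.027)&(P[...,2]<.043)).astype(np.uint8); a[:, :280]=0;a[:,330:]=0;a[:190]=0;a[235:]=0
k=max(cv2.findContours(a,cv2.RETR_EXTERNAL,cv2.CHAIN_APPROX_NONE)[0],key=cv2.contourArea)
w=onplane(c,k[:,0],.035)[:,:2]; (x,y),rad=cv2.minEnclosingCircle((w*1000).astype(np.float32)); print("anvil",x,y,rad,w.mean(0)*1000, np.median(P[...,2][a>0]))
# red catch
rd=((H<6)|(H>174))&(S>150)&(V>60); rd[:, :245]=0; rd[:,340:]=0
q=P[rd&(c["z_map"]>0)]; print("red n",len(q),q.min(0),q.max(0))
ys,xs=np.nonzero(rd); print("px",xs.min(),xs.max(),ys.min(),ys.max())
big=cv2.resize(im[110:300,240:500],None,fx=3,fy=3,interpolation=cv2.INTER_CUBIC); cv2.imwrite("pics/crop1.png",big)
E
python3 m.py
```

```text
heel px [386. 269.] ztop 0.0162 rect c,size,ang [ 397.7 -224.5] [41.7 38.4] 61.9 centroid [ 397.2 -225.8]
heel px [422. 249.] ztop 0.0227 rect c,size,ang [ 454.5 -326. ] [53.3 61.1] 66.1 centroid [ 450.7 -325.1]
heel px [466. 234.] ztop 0.0307 rect c,size,ang [ 490.4 -445.3] [83.6 73.5] 82.2 centroid [ 490.7 -449.4]
base ((605.2078857421875, 20.283702850341797), (58.5571174621582, 102.64494323730469), 22.486703872680664) z 0.02002881654655675
anvil 554.3269653320312 -0.009789466857910156 34.6264533996582 [556.22164973  -2.19984478] 0.03469634929258891
red n 129 [0.56956091 0.03636952 0.14338648] [0.64860198 0.11372819 0.20497066]
px 256 287 169 196
```

View pics/crop1.png

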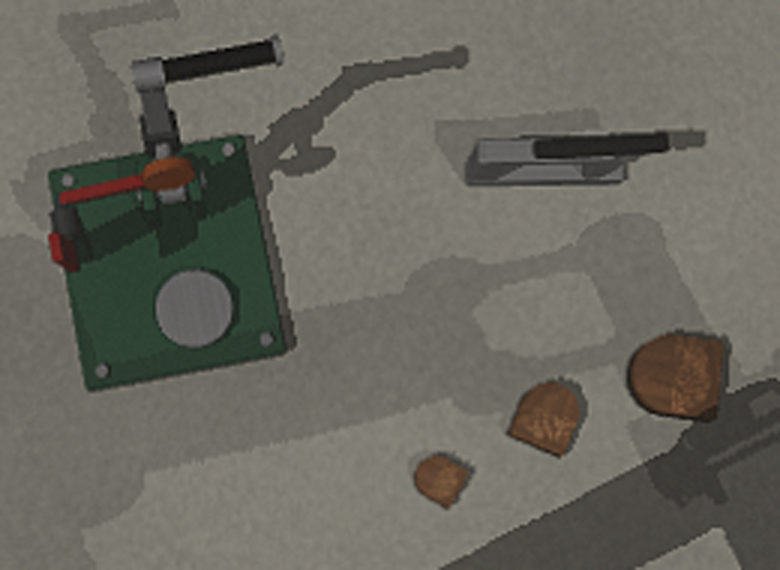

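The middle heel (61 x 53 mm, top at 22.7 mm) is the right one. Its centre is (0.4545, -0.326), yaw about -24°, with the round end up and to the right in the crop. Next: the press yaw and origin, then a check that every planned pose can be reached.

```bash
cat > m2.py <<'E'
from h import *
c=cap("top"); P=c["P"]; z=P[...,2]; U=np.indices(z.shape)
roi=np.zeros(z.shape,bool); roi[140:250,245:350]=True
b=(roi&(z>.012)&(z<.027)); q=P[b][:,:2]*1000
r=cv2.minAreaRect(q.astype(np.float32)); print("base rect (want 215x190)",np.round(r[0],1),np.round(r[1],1),round(r[2],2))
a=(roi&(z>.029)&(z<.042)).astype(np.uint8); a[:190]=0; a[:,:285]=0; a=cv2.morphologyEx(a,cv2.MORPH_OPEN,np.ones((3,3),np.uint8))
k=max(cv2.findContours(a,0,cv2.CHAIN_APPROX_NONE)[0],key=cv2.contourArea); mk=np.zeros_like(a); cv2.drawContours(mk,[k],-1,1,-1)
ys,xs=np.nonzero(mk); w=onplane(c,np.c_[xs,ys],.035)*1000; e=cv2.fitEllipse((onplane(c,k[:,0],.035)[:,:2]*1000).astype(np.float32))
print("anvil centroid",w.mean(0),"ellipse",e)
H,S,V=cv2.split(c["hsv"])
# black handle
bk=(z>.26)&(z<.34)&(V<60); bk[:115]=0;bk[145:]=0;bk[:,:285]=0;bk[:,345:]=0
q=P[bk]; d=np.linalg.svd(q[:,:2]-q[:,:2].mean(0))[2][0]; print("handle n",len(q),q.mean(0),q.min(0),q.max(0),"dir",np.degrees(np.arctan2(d[1],d[0])))
E
python3 m2.py
```

```text
base rect (want 215x190) [613.7  28.8] [237.8 190.3] 10.63
anvil centroid [ 5.55119443e+02 -4.17026288e-01  3.50000000e+01] ellipse ((555.63330078125, -0.47894594073295593), (65.61347961425781, 68.09834289550781), 120.45893096923828)
handle n 293 [ 0.70189352 -0.02588581  0.30272967] [ 0.6811663  -0.0715978   0.26527709] [0.71743937 0.03295678 0.30978944] dir -78.31126338538073
```

Press origin is about (0.555, -0.001) with yaw about 10.9° (base rectangle 10.6°, handle 11.7°). The base rectangle, anvil and handle positions agree to about 2 mm. Next: IK checks, then the heel grasp.

```bash
cat >> h.py <<'E'
PY=np.radians(10.9); PO=np.array([.5552,-.0005,0])
RP=R.from_euler('z',PY)
def pw(x,y,z): return PO+RP.apply(np.array([x,y,z])/1000)   # press mm -> world
def down(yaw): # tool down, closing axis (tool y) at world heading yaw+90deg
    return (R.from_euler('z',yaw)*R.from_euler('x',np.pi))
def tilt(axis_close,t): # in press frame: tool z=(sin t,0,-cos t); closing along press 'y' or in xz plane
    z=np.array([np.sin(t),0,-np.cos(t)])
    y=np.array([0,-1.,0]) if axis_close=='y' else np.array([np.cos(t),0,np.sin(t)])
    return RP*R.from_matrix(np.c_[np.cross(y,z),y,z])
def grip(phi,y=-57): # lever angle -> handle point, world
    a=np.radians(10)-phi; return pw(105+210*np.sin(a),y,90+210*np.cos(a))
E
python3 - <<'E'
from h import *
def ik(n,p,r):
    q=inverse_kinematics(p,r.as_rotvec()); print(n,np.round(p,3),None if q is None else np.round(q,2))
hy=np.radians(-23.9); hc=np.array([.4545,-.326,0])
for f in(0,np.pi):
    ik("heel",hc+[0,0,.003],down(hy+f)); ik("anvil",pw(0,0,40),down(PY+np.radians(20)+f))
for t in(.4,.8): 
    for s in(0,1): 
        r=tilt('y',t)*R.from_euler('z',np.pi*s); ik(f"catch{t}{s}",pw(50,60,180),r); ik("end",pw(50,135,140),r)
for t in(0,.2,.35,.5,.7):
  for s in(0,1):
    r=tilt('x',t)*R.from_euler('z',np.pi*s)
    for ph in(0,.9,1.745): ik(f"lever{t}{s}",grip(ph)+r.apply([0,0,.019]),r)
E
```

```text
heel [ 0.454 -0.326  0.003] [-0.67  0.31  2.04 -0.    0.8   1.32]
anvil [ 0.555 -0.     0.04 ] [-0.05  0.25  2.03 -0.    0.87  0.99]
heel [ 0.454 -0.326  0.003] [-0.67  0.31  2.04  0.    0.8  -1.82]
anvil [ 0.555 -0.     0.04 ] [-0.05  0.25  2.03 -0.    0.87 -2.16]
catch0.40 [0.593 0.068 0.18 ] [ 0.04 -0.07  2.13  0.09  0.68  1.36]
end [0.579 0.142 0.14 ] [ 0.2  -0.02  2.17 -0.01  0.59  1.59]
catch0.41 [0.593 0.068 0.18 ] [ 0.04 -0.07  2.13  0.09  0.68 -1.78]
end [0.579 0.142 0.14 ] [ 0.2  -0.02  2.17 -0.01  0.59 -1.56]
catch0.80 [0.593 0.068 0.18 ] [-0.01 -0.2   2.41  0.77  0.2   0.67]
end [0.579 0.142 0.14 ] [ 0.2  -0.13  2.44 -0.29  0.03  1.87]
catch0.81 [0.593 0.068 0.18 ] [-0.01 -0.2   2.41  0.77  0.2  -2.47]
end [0.579 0.142 0.14 ] [ 0.2  -0.13  2.44 -0.29  0.03 -1.27]
lever00 [ 0.705 -0.03   0.278] [-0.08  0.3   1.48 -0.    1.36 -0.27]
lever00 [ 0.532 -0.063  0.228] [-0.16  0.01  1.91 -0.    1.22 -0.35]
lever00 [ 0.463 -0.076  0.071] [-0.22  0.05  2.19 -0.    0.9  -0.41]
lever01 [ 0.705 -0.03   0.278] None
lever01 [ 0.532 -0.063  0.228] None
lever01 [ 0.463 -0.076  0.071] None
[... 746 characters left out ...]
 0.23  0.78 -0.47]
lever0.50 [ 0.541 -0.061  0.23 ] [-0.3  -0.26  2.22  0.33  0.76 -0.69]
lever0.50 [ 0.472 -0.075  0.073] [-0.4  -0.17  2.49  0.62  0.48 -1.1 ]
lever0.51 [ 0.714 -0.028  0.28 ] None
lever0.51 [ 0.541 -0.061  0.23 ] [-0.3  -0.26  2.22  0.33  0.76  2.46]
lever0.51 [ 0.472 -0.075  0.073] [-0.4  -0.17  2.49  0.62  0.48  2.05]
lever0.70 [ 0.717 -0.027  0.282] [-0.19 -0.03  2.    0.46  0.56 -0.7 ]
lever0.70 [ 0.544 -0.061  0.233] [-0.37 -0.33  2.35  0.64  0.61 -1.  ]
lever0.70 [ 0.475 -0.074  0.076] None
lever0.71 [ 0.717 -0.027  0.282] [-0.19 -0.03  2.    0.46  0.56  2.45]
lever0.71 [ 0.544 -0.061  0.233] [-0.37 -0.33  2.35  0.64  0.61  2.14]
lever0.71 [ 0.475 -0.074  0.076] None
```

```bash
python3 - <<'E'
from h import *
hy=np.radians(-23.9); off=R.from_euler('z',hy).apply([-.006,0,0]); g=np.array([.4545,-.326,0])+off
r=down(hy).as_rotvec()
manip.move_pose(g+[0,0,.10],r); manip.move_linear(g+[0,0,.004],rate=.12); st()
manip.set_gripper(.03,force=25); s=st()
manip.move_linear(g+[0,0,.13],rate=.2); st()
c=cap("side"); cv2.imwrite("pics/s1.png",cv2.resize(c["image"][90:290,240:500],None,fx=3,fy=3))
E
```

```text
2.5 [ 0.4496 -0.3241  0.0046] [ 3.073e+00 -6.510e-01  2.000e-03] F [0.3 0.3 0.6] w 0.088 g 0.0 q [-0.67  0.3   2.05  0.    0.8   1.32]
3.11 [ 0.4492 -0.3237  0.0043] [ 3.073 -0.65   0.   ] F [-0.1  0.6  2.1] w 0.0536 g 25.0 q [-0.67  0.3   2.05  0.    0.8   1.32]
3.89 [ 0.4482 -0.323   0.1288] [-3.073e+00  6.500e-01  3.000e-03] F [ 0.3  0.3 -0. ] w 0.0539 g 25.0 q [-0.67  0.13  1.98 -0.    1.04  1.32]
```

View pics/s1.png

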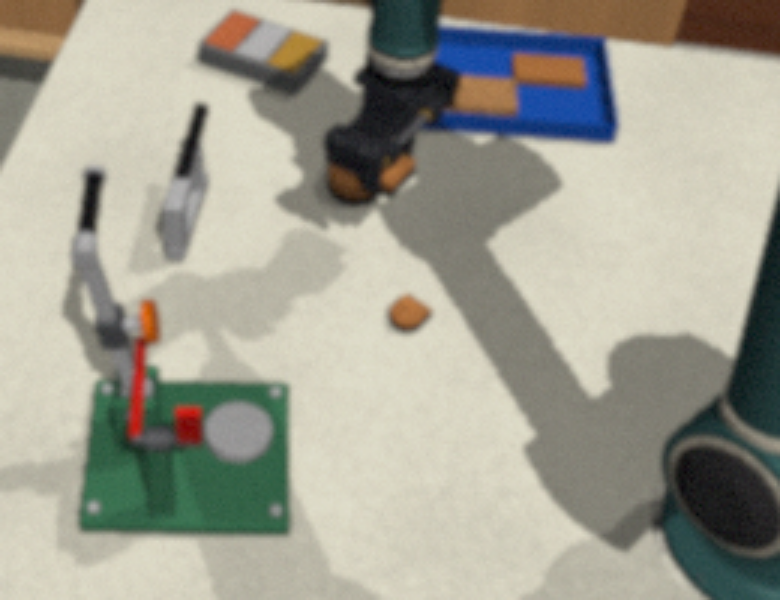

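Gripped width is 53.9 mm, the correct heel, level in the fingers at about crop (365,180). Next I place it.

```bash
python3 - <<'E'
from h import *
yaw=PY+np.radians(20); t=pw(0,0,0)+R.from_euler('z',yaw).apply([-.006,0,0]); r=down(yaw)
manip.move_pose(t+[0,0,.13],r.as_rotvec()); manip.move_linear(t+[0,0,.055],rate=.15)
manip.move_linear(t+[0,0,.0395],rate=.04); st()
manip.set_gripper(.068); st()
manip.move_linear(t+[0,0,.15],rate=.15)
# clear of the top view: prepare for catch, right of paddle
rc=tilt('y',.4); manip.move_pose(pw(50,40,240),rc.as_rotvec()); manip.set_gripper(0.0,force=20); st()
c=cap("top"); z=c["P"][...,2]; H,S,V=cv2.split(c["hsv"])
cv2.imwrite("pics/t2.png",cv2.resize(c["image"][110:260,230:400],None,fx=4,fy=4))
c=cap("side"); cv2.imwrite("pics/s2.png",cv2.resize(c["image"][130:290,230:400],None,fx=4,fy=4))
E
```

```text
6.39 [ 0.5499 -0.0035  0.0393] [-3.028e+00 -8.370e-01  1.000e-03] F [ 0.3 -0.4 -0.4] w 0.0539 g 25.0 q [-0.05  0.24  2.04  0.    0.86  0.98]
6.8 [ 0.5501 -0.0036  0.0396] [3.028 0.837 0.   ] F [ 0.7 -0.4 -0.1] w 0.0684 g 0.0 q [-0.05  0.24  2.04 -0.    0.86  0.98]
9.25 [0.5967 0.0482 0.2401] [-3.029 -0.289 -0.614] F [0.2 0.3 0.2] w 0.0002 g 0.0 q [-0.   -0.12  2.06  0.1   0.81  1.32]
```

View pics/s2.png

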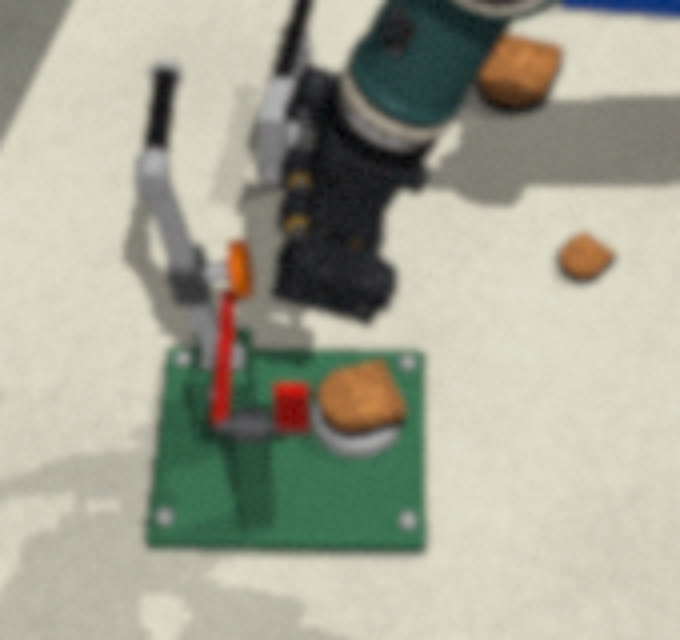

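The heel lies brown side up on the anvil at about (360,395). The paddle stands upright at (291,405). I'll check centring numerically and locate the paddle, then swing it.

```bash
cat > chk.py <<'E'
from h import *
def heel():
    c=cap("side"); z=c["P"][...,2]; H,S,V=cv2.split(c["hsv"])
    m=((H>4)&(H<20)&(S>90)&(V>80)&(np.linalg.norm(c["P"][...,:2]-PO[:2],axis=-1)<.06)&(z<.07)&(z>.05)).astype(np.uint8)
    k=max(cv2.findContours(m,0,cv2.CHAIN_APPROX_NONE)[0],key=cv2.contourArea)
    w=onplane(c,k[:,0],.057)[:,:2]*1000; r=cv2.minAreaRect(w.astype(np.float32)); print("heel rect",np.round(r[0],1),np.round(r[1],1),round(r[2],1),"want",PO*1000)
    return c
def red(c):
    H,S,V=cv2.split(c["hsv"]); m=((H<4)|(H>175))&(S>170)&(V>110); m[:, :230]=0;m[:,345:]=0;m[:140]=0;m[270:]=0
    q=RP.inv().apply(c["P"][m&(c["z_map"]>0)]-PO)*1000
    f=q[(q[:,0]<62)&(q[:,0]>25)]; 
    print("paddle n",len(f)); 
    if len(f): print(np.percentile(f,[5,50,95],axis=0).round(0).tolist())
    b=q[q[:,0]>=62]; print("bar n",len(b)); 
    if len(b): print(np.percentile(b,[5,50,95],axis=0).round(0).tolist())
if __name__=="__main__": red(heel())
E
python3 chk.py
```

```text
heel rect [555.4   5. ] [59.9 60.1] 32.6 want [ 5.552e+02 -5.000e-01  0.000e+00]
paddle n 65
[[40.0, 102.0, 150.0], [47.0, 106.0, 176.0], [55.0, 110.0, 193.0]]
bar n 82
[[96.0, 2.0, 143.0], [100.0, 49.0, 152.0], [104.0, 91.0, 160.0]]
```

```bash
cat > push.py <<'E'
from h import *
from chk import red
rc=tilt('y',.4).as_rotvec()
def p(th,r=40,d=12,x=50): return pw(x,95+r*np.sin(th)-(5+d)*np.cos(th),140+r*np.cos(th)+(5+d)*np.sin(th))
manip.move_linear(pw(50,60,190),rate=.15,rot=rc)
for th in np.linspace(0,1.62,10):
    manip.move_linear(p(th,d=15-8*th/1.6),rate=.09); s=manip.state(); print(round(th,2),np.round(s["contact_force"],1))
st(); 
e=p(1.62,d=7); manip.move_linear(e+[0,0,.03],rate=.15); manip.move_linear(pw(-10,60,240),rate=.25); st()
c=cap("side"); red(c); cv2.imwrite("pics/s3.png",cv2.resize(c["image"][130:290,230:400],None,fx=4,fy=4))
E
python3 push.py
```

```text
0.0 [ 0.   0.2 -0.5]
0.18 [ 0.2  0.4 -0.4]
0.36 [ 0.1 -0.6  0.6]
0.54 [ 0.6 -0.   0.1]
0.72 [-0.2  0.   0.2]
0.9 [-0.1  0.1  0.3]
1.08 [-0.5  0.1  0.3]
1.26 [-0.5  0.2 -0.8]
1.44 [-0.1  0.4  0.4]
1.62 [ 0.5  0.3 -0.3]
12.51 [0.5781 0.1421 0.1491] [-3.029 -0.289 -0.612] F [ 0.5  0.3 -0.3] w 0.0002 g 0.0 q [ 0.2  -0.03  2.16 -0.01  0.61  1.59]
13.47 [0.5337 0.0564 0.239 ] [-3.029 -0.287 -0.613] F [-0.5  0.5  0.1] w 0.0004 g 0.0 q [ 0.02 -0.25  2.17  0.09  0.83  1.35]
paddle n 108
[[40.0, 103.0, 141.0], [48.0, 128.0, 145.0], [57.0, 149.0, 147.0]]
bar n 77
[[67.0, 56.0, 22.0], [99.0, 102.0, 196.0], [103.0, 105.0, 251.0]]
```

View pics/s3.png

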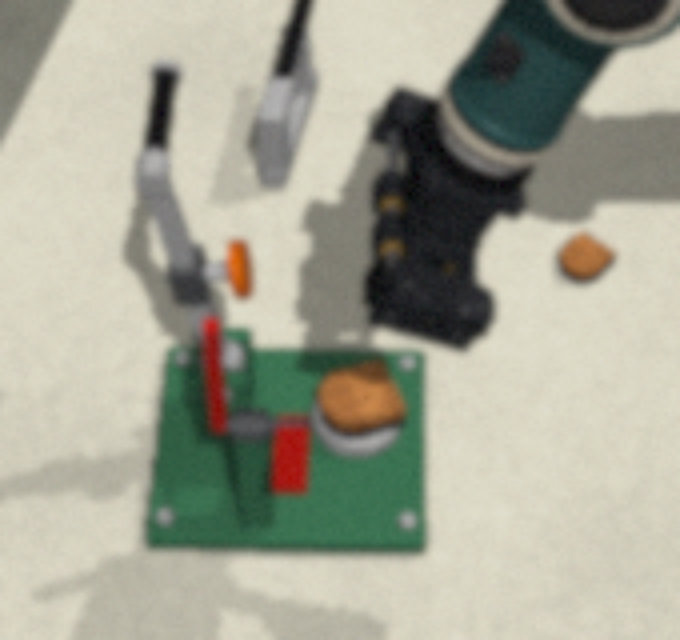

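The paddle now lies nearly level at about (291,455) and the bar is up. I felt no stop, so I press it down gently until I do.

```bash
python3 - <<'E'
from h import *
from chk import red,heel
manip.move_linear(pw(48,136,175),rate=.2)
z=152
while z>134:
    manip.move_linear(pw(48,136,z),rate=.06); f=manip.state()["contact_force"]; print(z,round(f[2],1))
    if f[2]>7: break
    z-=2
st(); manip.move_linear(pw(48,136,175),rate=.15); manip.move_linear(pw(-10,60,240),rate=.25); red(cap("side"))
# approach handle
r=tilt('x',.35); b=r.apply([0,0,1])
manip.set_gripper(.05)
manip.move_pose(pw(20,-57,330),r.as_rotvec())
h=grip(0); manip.move_linear(h-b*.05,rate=.2); st()
c=cap("side"); cv2.imwrite("pics/s4.png",cv2.resize(c["image"][100:260,230:400],None,fx=4,fy=4))
E
```

```text
152 0.3
150 -0.6
148 0.2
146 6.4
144 16.4
15.78 [0.5777 0.1424 0.147 ] [-3.028 -0.289 -0.618] F [-9.3 -1.6 16.4] w 0.0006 g 8.1 q [ 0.2  -0.03  2.17 -0.01  0.6   1.59]
paddle n 111
[[40.0, 103.0, 141.0], [48.0, 126.0, 144.0], [57.0, 150.0, 147.0]]
bar n 68
[[77.0, 74.0, 67.0], [99.0, 104.0, 200.0], [102.0, 106.0, 251.0]]
19.9 [ 0.6874 -0.0327  0.3429] [1.843 2.232 0.393] F [-1.   0.2  0.6] w 0.0498 g 0.0 q [-0.14  0.04  1.71  0.13  1.07 -0.37]
```

View pics/s4.png

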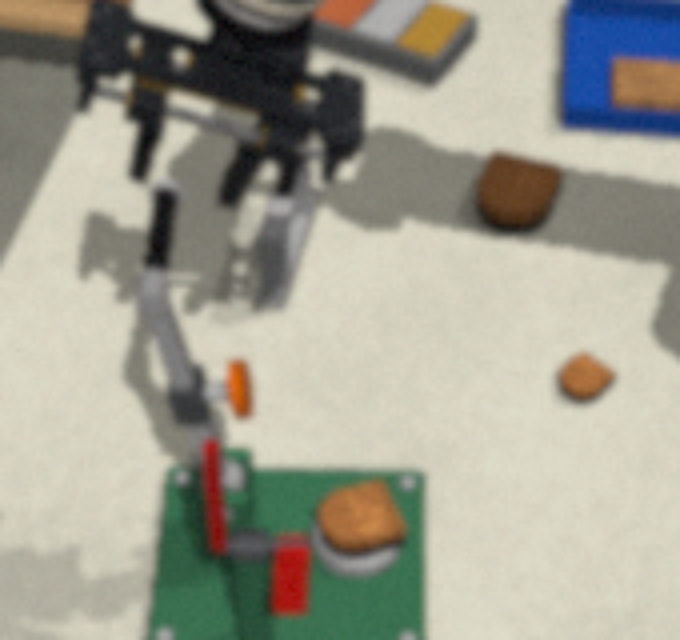

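The catch reached its stop: 16 N with the tip at z = 147 mm. The open fingers are above the handle, at (145,160) and (235,180), with the handle at (160,220). Next I slide over it and grip.

```bash
python3 - <<'E'
from h import *
r=tilt('x',.35); b=r.apply([0,0,1]); h=grip(0)
manip.set_gripper(.06); 
manip.move_linear(h+b*.005,rate=.1); print(manip.state()["contact_force"].round(1) if hasattr(manip.state()["contact_force"],'round') else manip.state()["contact_force"])
manip.move_linear(h+b*.022,rate=.1); st()
manip.set_gripper(.01,force=10); st()
c=cap("side"); cv2.imwrite("pics/s5.png",cv2.resize(c["image"][100:260,230:400],None,fx=4,fy=4))
E
```

```text
[1.4 0.1 0.5]
21.32 [ 0.7119 -0.0282  0.2751] [1.843 2.232 0.393] F [0.3 0.6 0.1] w 0.0602 g 0.0 q [-0.13  0.11  1.75  0.13  0.95 -0.37]
22.05 [ 0.7127 -0.0283  0.2766] [1.841 2.23  0.395] F [1.8 0.8 0.2] w 0.0164 g 9.9 q [-0.13  0.11  1.75  0.13  0.95 -0.37]
```

View pics/s5.png

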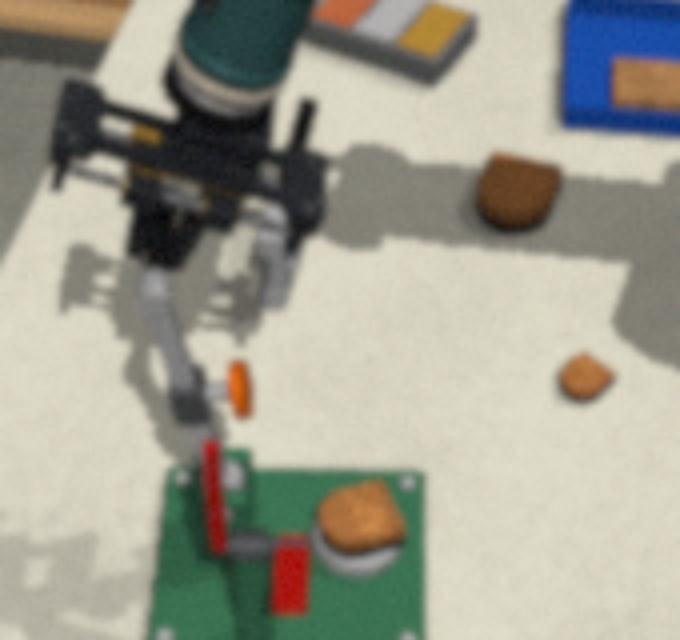

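The handle is between the pads and gripped. Next: firm up the grip and pull along the arc.

```bash
python3 - <<'E'
from h import *
r=tilt('x',.35); b=r.apply([0,0,1])
manip.set_gripper(.01,force=50); st()
for ph in np.linspace(0,1.70,18)[1:]:
    manip.move_linear(grip(ph)+b*.022,rate=.1); s=manip.state(); f=np.array(s["contact_force"]); print(round(ph,2),f.round(1),"err",((s["tool_pos"]-b*.022-grip(ph))*1000).round(1))
    if np.linalg.norm(f)>45: print("STOP"); break
st()
E
```

```text
22.32 [ 0.7127 -0.0283  0.2766] [1.841 2.23  0.395] F [1.7 0.8 1.2] w 0.016 g 49.3 q [-0.13  0.11  1.75  0.13  0.95 -0.37]
0.1 [1.5 1.4 1.4] err [-0.3 -0.   0.4]
0.2 [0.4 0.8 2.5] err [-0.1  0.1  0.2]
0.3 [1.5 2.4 2.6] err [-0.1  0.1  0.1]
0.4 [1.6 2.5 3. ] err [-0.1  0.1  0. ]
0.5 [0.9 3.8 2.9] err [-0.2  0.1 -0.1]
0.6 [0.3 3.5 1.8] err [-0.4  0.1 -0.3]
0.7 [1.3 4.6 0.8] err [-0.1  0.3 -0.3]
0.8 [ 1.5  5.7 -0.2] err [ 0.3  0.4 -0.1]
0.9 [ 2.2  6.6 -0.1] err [0.6 0.4 0.1]
1.0 [ 2.9  8.8 -0.4] err [0.8 0.5 0.4]
1.1 [ 3.1  7.8 -0.2] err [0.9 0.6 0.5]
1.2 [1.6 8.6 1.6] err [1.  0.6 0.6]
1.3 [0.9 8.3 1.7] err [1.  0.6 0.7]
1.4 [0.9 9.1 2.4] err [1.  0.6 0.7]
1.5 [0.7 8.9 2.7] err [0.9 0.6 0.6]
1.6 [-0.9  8.3  3.5] err [0.9 0.6 0.6]
1.7 [-5.6  8.3 10.5] err [1.  0.6 1.1]
28.41 [ 0.4715 -0.0743  0.08  ] [1.842 2.232 0.396] F [-5.6  8.3 10.5] w 0.0155 g 48.4 q [-0.33 -0.13  2.39  0.31  0.6  -0.75]
```

```bash
python3 - <<'E'
from h import *
r=tilt('x',.35); b=r.apply([0,0,1])
for d in range(0,14):
    p=grip(1.745)+b*.022+[0,0,.006-.0015*d]
    manip.move_linear(p,rate=.03); f=np.array(manip.state()["contact_force"]); s=manip.state(); print(d,f.round(1),round(s["tool_pos"][2]*1000-.022*b[2]*1000,1))
    if f[2]>27: break
manip.dwell(.5); st()
c=cap("side"); cv2.imwrite("pics/s6.png",cv2.resize(c["image"][130:290,240:410],None,fx=4,fy=4))
H,S,V=cv2.split(c["hsv"]); m=(H<15)&(S>190)&(V>180)
q=RP.inv().apply(c["P"]-PO)*1000; g=(S<60)&(abs(q[...,1])<12)&(q[...,0]>-110)&(q[...,0]<70)&(q[...,2]>75)&(q[...,2]<160)
v=q[g]; print("arm n",len(v), "slope z/x", np.polyfit(v[:,0],v[:,2],1) if len(v)>10 else None)
E
```

```text
0 [-6.   9.2 12.7] 97.6
1 [-6.7  8.6 12.6] 96.2
2 [-6.8  8.6 12.9] 94.7
3 [-6.5  8.1 13.5] 93.2
4 [-7.3  8.8 12.9] 91.7
5 [-6.9  9.  14.4] 90.2
6 [-11.3   8.9  19.2] 89.2
7 [-14.5   9.8  25.9] 88.3
8 [-19.7   9.4  32.1] 87.3
31.18 [ 0.4717 -0.0744  0.0667] [1.84  2.232 0.397] F [-20.2   9.2  32. ] w 0.0159 g 46.5 q [-0.33 -0.11  2.4   0.33  0.57 -0.78]Traceback (most recent call last):
  File "<stdin>", line 10, in <module>
  File "scipy/spatial/transform/_rotation.pyx", line 2580, in scipy.spatial.transform._rotation.Rotation.apply
ValueError: Expected input of shape (3,) or (P, 3), got (400, 640, 3).
```

View pics/s6.png

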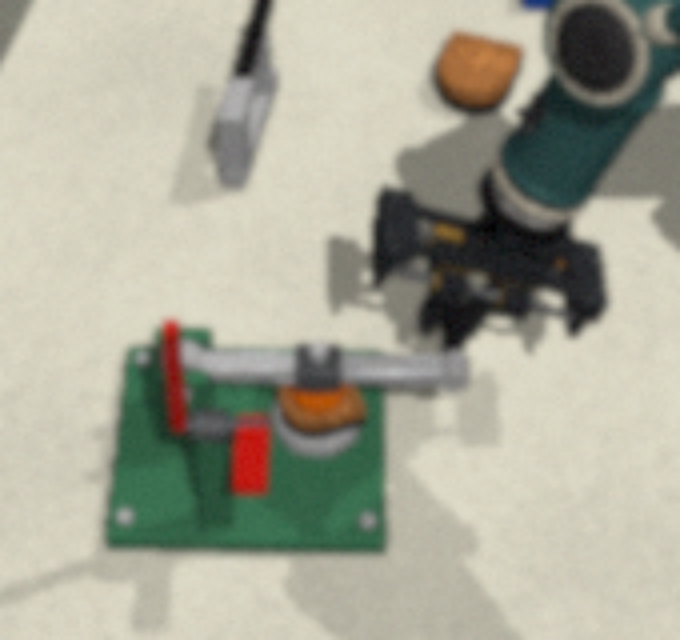

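The arm is level, the orange pad is squeezing the heel and the catch is over. The force rises steeply below 90 mm, so the lever is on its stop. I'll ease the push by a millimetre for margin and hand in.

```bash
python3 - <<'E'
from h import *
r=tilt('x',.35); b=r.apply([0,0,1])
manip.move_linear(grip(1.745)+b*.022+[0,0,-.0046],rate=.03); manip.dwell(.5); s=st()
if s["contact_force"][2]>19 and s["grasp_force"]>30: print(order.close_job())
E
```

```text
31.98 [ 0.4716 -0.0744  0.0676] [1.841 2.232 0.397] F [-14.2   9.6  26.5] w 0.0156 g 47.0 q [-0.33 -0.11  2.4   0.33  0.57 -0.78]
the job is handed in; nothing more can be done
None
```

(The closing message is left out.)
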